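# Clamp the biscuit tin under the tipping tray and fill it

## Task

Fill the biscuit tin on the filling rig: slide the aluminium jaw with the black clamp knob so that it pushes the tin fully home against the metal stop under the tray's lip, then turn the knob clockwise until it is fully tight. Only then lift the handle end of the tray to tip all three biscuits into the tin, and let the tray back down to rest. Leave the other things on the table where they are.

Things in the scene. Friction and masses are not known exactly. Their poses are not given: they have to be found in the camera images.
- rig: fixed filling rig: wooden board 190 x 500 x 12 mm, long along its y axis (y = -265 to +235 mm), with guide strips, a hinged dark steel tray at the +y end, a sliding aluminium jaw with a black knob at the -y end. Origin at table height, z up. Between them an upright stop plate, its face at y = +45 mm looking to -y, top at 84 mm; hinge cheeks beside it reach 116 mm
- tin_home (a point): on the board's top: where the tin's origin lies when the tin is fully home against the stop (rig y = -15 mm, z = 12 mm); same axes as the rig
- tin: the open steel tin, 150 mm (x) x 120 mm (y) x 60 mm high, walls 4 mm, loose on the board between the guides, 10 to 35 mm short of home; origin at the centre of its underside
- jaw (a joint): travel of the sliding jaw in m along the rig's +y: 0 = far back, 0.075 = its face touches a tin that is fully home (limit 0.085). Needs a few N while the knob is loose; locked when it is tight. Jaw plate 140 mm wide, top 82 mm above the table, its back 68 mm from the knob's axis
- clamp (a joint): angle of the clamp knob in rad: grows when turned clockwise seen from above; 0 to 0.3 at the start (loose), starts to bind at about 1.1, hard stop at 1.5 = fully tight (above 1.25 counts as tight)
- knob_grip (a point): on the axis of the clamp knob, 92 mm above the table, at the height to grip. The knob is a black bar 60 mm long, 14 mm wide, on a 64 mm disc; the bar's top is 8 mm above this point and its free sides reach 24 mm below it. x axis along the bar, z up. It rides on the jaw, 80 mm behind the jaw's face
- tray (a joint): tip angle of the tray in rad: 0 = level and at rest, grows as the handle end is lifted, limit 1.1; it falls back slowly when let go. Biscuits slide off at about 0.4 to 0.7
- tray_hinge (a point): on the tray's hinge line (fixed, 97 mm above the table); the line runs along the rig's x axis, 5 mm to the -y side of the stop face. The tray floor's upper side is at this height when level; the tray reaches 20 mm beyond the hinge over the tin (open lip) and 172 mm to +y; 130 mm wide, walls 18 mm high
- tray_handle (a point): middle of the tray's round handle bar, 14 mm thick, 100 mm long along the rig's x axis, 200 mm to +y of the hinge and 45 mm above the tray floor (142 mm above the table when level); free to grip from above across the bar. Moves with the tray
- biscuit0: a thick rectangular biscuit, 60 x 30 x 16 mm, one of three lying loose on the tray; origin at the centre of its underside
- biscuit1: a thick rectangular biscuit, 60 x 30 x 16 mm, one of three lying loose on the tray; origin at the centre of its underside
- biscuit2: a thick rectangular biscuit, 60 x 30 x 16 mm, one of three lying loose on the tray; origin at the centre of its underside
- spatula: a wooden-handled spatula, 260 mm, lying beside the rig; a bystander; origin at the centre of its underside
- jar: a closed jar, 68 mm across, 90 mm high; a bystander; origin at the centre of its underside
- bowl: a white bowl, 130 mm across, 60 mm high; a bystander; origin at the centre of its underside
Mind the look-alikes: they are no part of the job. Leave any green or white look-alike of the biscuit2 alone.

How it is judged:
By the outcome, as a careful person would: the job done as asked, in the order asked, and still so for the second after the job is handed in, with the robot touching nothing.
It also fails if it takes over 58 s, if anything falls off the work surface, if the arm or the gripper's body presses on something with over 40 N, if the wrist force passes 120 N, or if a joint passes its speed limit or range.

## Robot

A 6-joint arm with a two-finger parallel gripper is mounted at the origin on the work surface. World frame = base frame: x ahead of the robot, y to its left, z up, the work surface at z = 0. Lengths are in m, angles in rad, forces in N, time in s.
With the tool pointing down it reaches from about 0.25 to 0.775 m from the base axis. Payload 4 kg.
Tool frame: the origin (TCP) lies midway between the tips of the shut fingers; the grasp point (between the pads) lies 19 mm behind it; z points along the fingers, y is the line along which they close (so a half turn about z gives the same grasp; the last joint's range is limited). The gripper opens to 94 mm and grips with 3 to 60 N. Pads are 16 mm wide; open, the fingers measure 119 mm over their backs; the gripper's body (75 mm by 177 mm) begins 78 mm behind the grasp point.
Start: joints at [-1.212, 0.087, 1.371, -0, 1.684, -0.103], TCP at [0.245, -0.492, 0.18] pointing down, gripper open.
Joint ranges: [-3.1, 3.1], [-0.76, 2.03], [0.27, 2.55], [-1.08, 4.22], [0.17, 2.65], [-2.57, 2.57]. Speed limits (rad/s): [2.79, 2.79, 3.14, 3.14, 3.14, 3.14].

## Interface

Orientations are given as [roll, pitch, yaw] about the fixed x, y, z axes, in that order (R = Rz(yaw) Ry(pitch) Rx(roll)).
In Python, from bench import robot gives the robot as it stands. The module is installed in compiled form; this text tells all that it offers.
- The arm moves only by the tool arm_command, never from a script. Its argument "targets" is a list of rows, each a list of 4 numbers: the shift along the world's x, y, z as a fraction of full scale, then the turn about the world's z as a fraction of full scale. A call has 1 to 8 rows; each row is the pose to reach, as a shift and turn from the pose commanded when the call began; what a row does not reach only later rows make up. Full scale, the value 1, is 0.5 m for a shift and 120 degrees for a turn. A row lasts 1/12 s, in which the tool goes at most 41.7 mm and 7.16 degrees, less where a joint would pass 70% of its speed; a pose out of reach is approached as far as the arm can. A call with a number of a shift or a turn outside -1 to 1 is refused whole. A call with a gripper value outside its range is refused whole. "claw" is the closure, from 0 (fully open) to 1 (shut), set as the call begins (left out, the last holds). The fingers move at their own pace and stop on an object; the grip force is fixed at half the most. Time passes only in rows, so rows that repeat a pose let the fingers close. It gives the time, the measured TCP pose, the force, the opening and the grip force at its end, in the units of the state.
- robot.get_obs(): the state, without advancing time (a new reading comes with each control period).
- robot.snapshot(name): name is "scene" or "top" or "wrist"; returns the picture (420x560x3 uint8, red, green, blue); there is no depth.
- robot.camera_info(name): a dict with "vfov" (degrees; the focal length in pixels is half the picture's height over the tangent of half this angle, whatever the lens; pixels are square), "cx", "cy" (the principal point, pixels), "extrinsics" (4x4, takes a point from camera to world coordinates); the wrist camera has in their place "T_tool_cam" (4x4, takes a point from camera to tool coordinates, whose origin is the TCP and whose axes are the flange's). Camera axes: x right, y up, looking along -z (the intrinsics and any distortion apply to the point x, -y, -z); pixel columns grow to the right and rows downward; lengths in m; the calibration is good to about 2 mm. The wrist camera is an equidistant fisheye: a pixel r from the principal point sees the ray r / f radians off the axis. A picture is of the moment at which its call begins: read the wrist's pose just before it. camera_info takes no time and is no camera call.
- robot.close_job(): hands the job in; it is judged then, once.
The state is a dict: "time": time; "joint_positions": joint angles; "qvel": joint speeds; "joint_torque": joint torques, N m; "tool_pos": TCP position; "ee_rot": TCP orientation; "wrist_force": force on the tool from outside, world axes, zero at the start; "wrist_torque": the same for the moment, N m; "width": finger opening in m; "finger_force": force on a finger pad.
Only numpy, scipy, OpenCV 4.12 (cv2) and the standard library are available. Lean on these libraries where they do the work, as an engineer would, in place of code of your own. Each camera call takes 0.05 s, during which the arm holds its last target. There are 200 camera calls.

## Working session

There is one attempt and no reset: what is moved stays moved. The work goes in short steps, Python scripts to look and compute and a tool call to move; the robot and the scene stay as the last step left them, time stands still between calls to the robot, and variables do not carry over. Pictures are saved under pics/ and viewed, at most 11 in all, crops included, and the job is handed in when it is done.

Besides the shell and the picture viewer there is one more tool, called as name([rows], argument=value, ...), one row to a line, values as JSON. arm_command: Moves the arm, as the interface text tells. Shift numbers are shares of 0.5 m and turn numbers shares of 120 degrees, none past 1 either way. Its arguments: {"type":"object","properties":{"targets":{"type":"array"},"claw":{"type":"number"}},"required":["targets"]}

```bash
mkdir -p pics; cat > h.py <<'E'
import numpy as np,cv2
from bench import robot
def ray(name,u,v):
    c=robot.camera_info(name);f=210/np.tan(np.radians(c['vfov'])/2)
    T=np.array(c['extrinsics']);d=np.array([(u-c['cx'])/f,-(v-c['cy'])/f,-1])
    return T[:3,3],T[:3,:3]@d
def onz(name,u,v,z):
    o,d=ray(name,u,v);return o+d*(z-o[2])/d[2]
def proj(name,p):
    c=robot.camera_info(name);f=210/np.tan(np.radians(c['vfov'])/2)
    T=np.array(c['extrinsics']);q=T[:3,:3].T@(np.array(p)-T[:3,3])
    return c['cx']-f*q[0]/q[2],c['cy']+f*q[1]/q[2]
E
python3 - <<'E'
from h import *
for n in('top','scene'):
    im=robot.snapshot(n);cv2.imwrite(f'pics/{n}0.png',im[:,:,::-1]);print(n,robot.camera_info(n))
print(robot.camera_info('wrist'))
print(robot.get_obs())
E
```

```text
top {'vfov': 47.57832229363997, 'cx': 278.1198060755006, 'cy': 208.57353730521578, 'extrinsics': array([[-0.01460485,  0.98234204, -0.18652298,  0.30340901],
       [-0.9998199 , -0.01208655,  0.01463144,  0.0023149 ],
       [ 0.01211866,  0.18670308,  0.98234164,  1.181722  ],
       [ 0.        ,  0.        ,  0.        ,  1.        ]])}
scene {'vfov': 56.42773642388832, 'cx': 285.8975052645695, 'cy': 210.0760053523354, 'extrinsics': array([[ 0.65408377, -0.57973029,  0.48588807,  0.97455183],
       [ 0.75641531,  0.50401823, -0.41689507, -0.40150288],
       [-0.00320975,  0.64021747,  0.76818701,  0.81254222],
       [ 0.        ,  0.        ,  0.        ,  1.        ]])}
{'vfov': 65.70646984690485, 'cx': 282.31809000115146, 'cy': 205.41750065025863, 'T_tool_cam': array([[-7.49850936e-04,  9.60601631e-01,  2.77927947e-01,
         8.28754090e-02],
       [ 9.99999678e-01,  7.99866434e-04, -6.65723153e-05,
        -2.45924811e-04],
       [-2.86254711e-04,  2.77927808e-01, -9.60601922e-01,
        -2.05191193e-01],
       [ 0.00000000e+00,  0.00000000e+00,  0.00000000e+00,
         1.00000000e+00]])}
{'time': 0.1, 'joint_positions': array([-1.21209624e+00,  8.78724948e-02,  1.37211345e+00, -3.88132437e-05,
        1.68361355e+00, -1.03078724e-01]), 'qvel': array([-0.00078315, -0.00129929, -0.0021616 , -0.00030776,  0.00082744,
        0.00086541]), 'joint_torque': array([ 2.26292657e-03, -3.41253448e+01, -3.03301048e+01,  7.20017706e-02,
        3.03814409e-02, -8.71192492e-05]), 'tool_pos': array([ 0.24484361, -0.49187063,  0.17872075]), 'ee_rot': array([-3.13959250e+00, -1.68125901e-04,  4.61774312e-01]), 'wrist_force': array([-0.74572732,  0.31373129, -0.92441561]), 'wrist_torque': array([-0.03339315,  0.05121654,  0.03524034]), 'finger_force': 0.0, 'width': 0.09371683399810336}
```

View pics/top0.png

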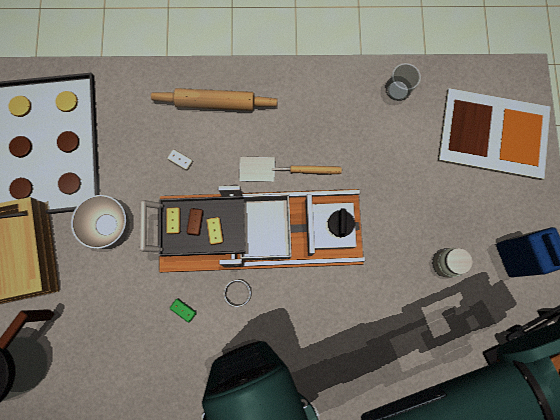

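View pics/scene0.png

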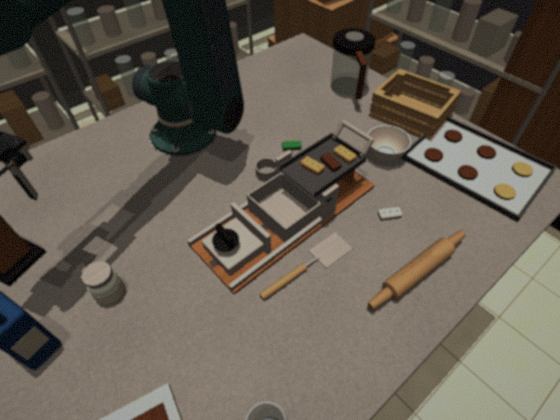

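The top view shows the rig from pixel (160,195) to (364,270). The tray is on the left (world +y) with its handle at about (150,226), the tin is at (267,227) and the knob at (341,222). The candidates for biscuits are the three on the tray, at (173,220), (195,221) and (214,230). The green block at (182,310) and the white block at (180,159) are look-alikes, to be left alone. The only black knob is the one at (341,222). I'll check that in a close crop.

```bash
python3 - <<'E'
from h import *
im=cv2.imread('pics/top0.png')
c=cv2.resize(im[175:285,130:380],None,fx=3.2,fy=3.2,interpolation=cv2.INTER_CUBIC)
cv2.imwrite('pics/crop1.png',cv2.convertScaleAbs(c,alpha=1.3,beta=25))
hsv=cv2.cvtColor(im,cv2.COLOR_BGR2HSV)
m=cv2.inRange(hsv,(5,120,60),(20,255,255));m[:180]=0;m[285:]=0;m[:,:150]=0;m[:,380:]=0
m[195:250,165:235]=0
pts=cv2.findNonZero(m);r=cv2.minAreaRect(pts);print(r)
for p in cv2.boxPoints(r): print(p,onz('top',*p,.012).round(4))
k=im.max(2)<60;k=k.astype(np.uint8);k[:195]=0;k[250:]=0;k[:,:318]=0;k[:,362:]=0
mm=cv2.moments(k,True);u,v=mm['m10']/mm['m00'],mm['m01']/mm['m00'];print('knob',u,v,mm['m00'],onz('top',u,v,.07))
E
```

```text
((259.35345458984375, 230.04248046875), (75.91091918945312, 203.6011505126953), 87.87889862060547)
[156.21782 195.88084] [0.5616 0.2897 0.012 ]
[359.6795 188.3452] [ 0.575  -0.2218  0.012 ]
[362.48907 264.2041 ] [ 0.3842 -0.2198  0.012 ]
[159.0274  271.73975] [0.3728 0.2767 0.012 ]
knob 340.05079365079365 223.52380952380952 630.0 [ 0.47670429 -0.16020534  0.07      ]
```

View pics/crop1.png

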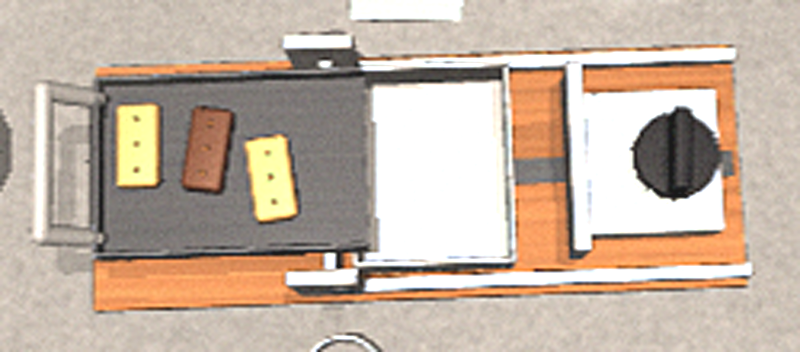

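The close crop shows the black bar knob at crop (680,150) on the aluminium jaw, with the bar almost along rig x. The jaw plate is at crop x≈577, the tin wall edge at 510 and the handle bar at x≈42, y 85–243. The choice is confirmed, so I'll compute the poses.

```bash
python3 - <<'E'
from h import *
def P(x,y,z): return onz('top',130+x/3.2,175+y/3.2,z)
C=[P(x,y,.012) for x,y in((96,67),(736,50),(747,285),(93,310))]
print(np.round(C,4))
mf=(C[0]+C[3])/2;mb=(C[1]+C[2])/2;print('ends',mf,mb,np.linalg.norm(mf-mb))
a=mf-mb;yaw=np.arctan2(-a[0],a[1]);print('yaw deg',np.degrees(yaw))
ey=np.array([-np.sin(yaw),np.cos(yaw),0]);ex=np.array([np.cos(yaw),np.sin(yaw),0])
O=(mf+mb)/2+ey*.015;O[2]=0;print('origin',O)
def rel(p): d=p-O;return np.round([d@ex,d@ey,p[2]],4)
k1,k2=P(681,108,.1),P(679,195,.1);print('knob bar',k1,k2,rel(k1),rel(k2), 'disc',rel(P(678,153,.07)))
h1,h2=P(42,85,.149),P(40,243,.149);print('handle',(h1+h2)/2,rel(h1),rel(h2))
print('jaw plate top back/face',rel(P(582,150,.082)),rel(P(570,150,.082)),'tin edge',rel(P(512,165,.072)), rel(P(512,70,.072)),rel(P(512,262,.072)))
print('cheeks',rel(P(320,48,.116)),rel(P(320,280,.116)))
for n,p in(('hinge',[0,.04,.097]),('handle',[0,.24,.142])):print(n,O+ex*p[0]+ey*p[1]+[0,0,p[2]])
E
```

```text
[[ 0.5614  0.2803  0.012 ]
 [ 0.5691 -0.2224  0.012 ]
 [ 0.3845 -0.2222  0.012 ]
 [ 0.3725  0.2766  0.012 ]]
ends [0.46691417 0.27841661 0.012     ] [ 0.47679426 -0.22227148  0.012     ] 0.5007855640219807
yaw deg 1.1304717308348229
origin [0.47155828 0.04306965 0.        ]
knob bar [ 0.50654324 -0.16357095  0.1       ] [ 0.44320872 -0.15960163  0.1       ] [ 0.0309 -0.2073  0.1   ] [-0.0323 -0.2021  0.1   ] disc [ 0.0027 -0.2078  0.07  ]
handle [0.46437706 0.28300215 0.149     ] [0.0521 0.2404 0.149 ] [-0.057   0.2397  0.149 ]
jaw plate top back/face [ 0.0053 -0.1358  0.082 ] [ 0.0056 -0.127   0.082 ] tin edge [-0.0026 -0.0846  0.072 ] [ 0.0689 -0.0874  0.072 ] [-0.0738 -0.0818  0.072 ]
cheeks [0.0799 0.0514 0.116 ] [-0.0856  0.054   0.116 ]
hinge [0.47076911 0.08306186 0.097     ]
handle [0.46682328 0.28302293 0.142     ]
```

arm_command([
  [0.23,0.33,0.05,0.4],
  [0.23,0.33,0.05,0.4],
  [0.23,0.33,0.05,0.4],
  [0.23,0.33,0.05,0.4],
  [0.23,0.33,0.05,0.4],
  [0.23,0.33,0.05,0.4],
  [0.23,0.33,0.05,0.4],
], claw=0.4)

```text
time: 0.68
tool_pos: [0.3613, -0.3254, 0.205]
ee_rot: [3.141, 0.0, 1.31]
wrist_force: [0.1, -0.3, -0.1]
width: 0.0574
finger_force: 0.0
```

arm_command([
  [0.1,0.2,0,0.45],
  [0.1,0.2,0,0.45],
  [0.1,0.2,0,0.45],
  [0.1,0.2,0,0.45],
  [0.1,0.2,0,0.45],
  [0.1,0.2,0,0.45],
  [0.1,0.2,0,0.45],
  [0.1,0.2,0,0.45],
])

```text
time: 1.35
tool_pos: [0.4098, -0.227, 0.2042]
ee_rot: [-3.141, -0.001, 2.248]
wrist_force: [0.1, 0.5, 0.4]
width: 0.0564
finger_force: 0.0
```

```bash
python3 - <<'E'
from h import *
o=robot.get_obs();print(o['joint_positions'].round(3),o['tool_pos'],np.degrees(o['ee_rot']),o['width'],o['time'])
E
```

```text
[-0.627 -0.098  1.507  0.     1.734 -1.304] [ 0.40984962 -0.22703778  0.20421739] [-1.79984529e+02 -6.23123378e-02  1.28785480e+02] 0.05640662530021846 1.35
```

arm_command([
  [0.13,0.132,0,0.397],
  [0.13,0.132,0,0.397],
  [0.13,0.132,0,0.397],
  [0.13,0.132,0,0.397],
  [0.13,0.132,0,0.397],
  [0.13,0.132,0,0.397],
  [0.13,0.132,0,0.397],
  [0.13,0.132,0,0.397],
])

```text
time: 2.02
tool_pos: [0.4748, -0.1612, 0.2042]
ee_rot: [3.141, -0.001, 3.075]
wrist_force: [-0.1, 0.0, -0.7]
width: 0.0561
finger_force: 0.0
```

```bash
cat >> h.py <<'E'
from scipy.spatial.transform import Rotation as Ro
def wpose():
    o=robot.get_obs();T=np.eye(4);T[:3,:3]=Ro.from_euler('xyz',o['ee_rot']).as_matrix();T[:3,3]=o['tool_pos'];return T
def wonz(T,u,v,z):
    c=robot.camera_info('wrist');f=210/np.tan(np.radians(c['vfov'])/2)
    x,y=u-c['cx'],v-c['cy'];r=np.hypot(x,y);t=r/f
    d=np.array([np.sin(t)*x/r,-np.sin(t)*y/r,-np.cos(t)]);M=T@np.array(c['T_tool_cam'])
    d=M[:3,:3]@d;o=M[:3,3];return o+d*(z-o[2])/d[2]
E
python3 - <<'E'
from h import *
T=wpose();np.save('T1.npy',T);cv2.imwrite('pics/w1.png',robot.snapshot('wrist')[:,:,::-1]);print(T.round(4))
E
```

```text
[[-9.978e-01  6.660e-02 -1.100e-03  4.748e-01]
 [ 6.660e-02  9.978e-01  6.000e-04 -1.612e-01]
 [ 1.100e-03  5.000e-04 -1.000e+00  2.042e-01]
 [ 0.000e+00  0.000e+00  0.000e+00  1.000e+00]]
```

View pics/w1.png

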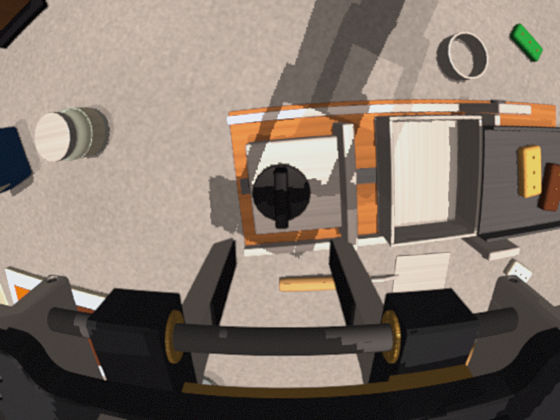

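The wrist view shows the knob bar running from about (279,168) to (283,226), between the fingertips in the column direction. The jaw plate is at column 348 and the tin spans 380–480.

```bash
python3 - <<'E'
from h import *
T=np.load('T1.npy')
im=cv2.imread('pics/w1.png')[155:240,235:325]
cv2.imwrite('pics/w1c.png',cv2.convertScaleAbs(cv2.resize(im,None,fx=6,fy=6,interpolation=cv2.INTER_CUBIC),alpha=2.5))
for u,v in((279,168),(283,226)):print(wonz(T,u,v,.1))
print('disc',wonz(T,281.5,193.5,.07))
print('plate',wonz(T,349,180,.082),'tin',wonz(T,384,180,.072))
E
```

```text
[ 0.44695555 -0.16148222  0.1       ]
[ 0.50628244 -0.16159027  0.1       ]
disc [ 0.47993463 -0.16135902  0.07      ]
plate [ 0.46701358 -0.08997762  0.082     ] tin [ 0.47135657 -0.04837618  0.072     ]
```

View pics/w1c.png

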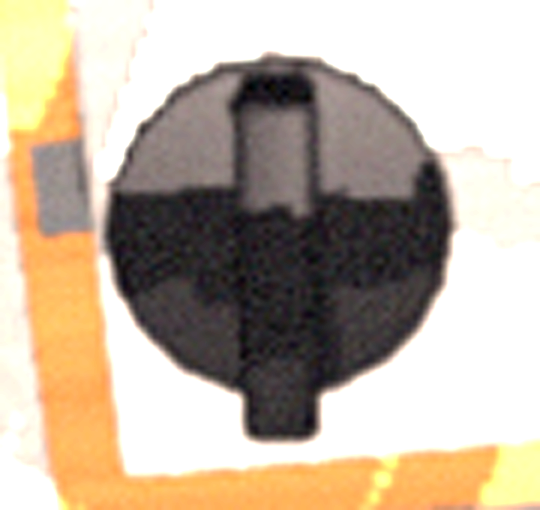

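The crop shows the bar centred on about full-image (281,200), parallel to the tool x axis within 1°. Knob is at (0.478, −0.161). Descending.

arm_command([
  [0.006,0,-0.08,0],
  [0.006,0,-0.16,0],
  [0.006,0,-0.22,0],
  [0.006,0,-0.25,0],
  [0.006,0,-0.262,0],
  [0.006,0,-0.262,0],
])

```text
time: 2.57
tool_pos: [0.4767, -0.1609, 0.0719]
ee_rot: [3.14, -0.004, 3.072]
wrist_force: [0.5, -0.3, -0.1]
width: 0.0567
finger_force: 0.0
```

arm_command([
  [0,0,0,0],
  [0,0,0,0],
  [0,0,0,0],
  [0,0,0,0],
  [0,0,0,0],
  [0,0,0,0],
], claw=1)

```text
time: 3.07
tool_pos: [0.4784, -0.1616, 0.0745]
ee_rot: [-3.141, 0.001, 3.073]
wrist_force: [0.4, -0.0, -0.2]
width: 0.0198
finger_force: 0.0
```

arm_command([
  [0,0,0,0],
  [0,0,0,0],
  [0,0,0,0],
  [0,0,0,0],
])

```text
time: 3.4
tool_pos: [0.4786, -0.1615, 0.0745]
ee_rot: [-3.141, 0.001, 3.073]
wrist_force: [0.3, 0.2, 3.5]
width: 0.0002
finger_force: 2.0
```

```bash
python3 - <<'E'
from h import *
T=wpose();a=robot.snapshot('wrist')[:,:,::-1];b=robot.snapshot('top')[170:290,130:400,::-1];s=robot.snapshot('scene')[180:300,160:360,::-1]
o=robot.get_obs();print(o['tool_pos'],o['width'],o['finger_force'],o['wrist_force'])
cv=np.zeros((600,800,3),np.uint8);cv[:315,:420]=cv2.resize(a,(420,315));cv[315:315+270,:608]=cv2.resize(b,(608,270));cv[:228,420:800]=cv2.resize(s,(380,228))
cv2.imwrite('pics/m1.png',cv)
E
```

```text
[ 0.4785731  -0.16151194  0.07451343] 0.0006365846801534826 2.498641127895098 [ 0.03099076 -0.28004345  5.10785804]
```

View pics/m1.png

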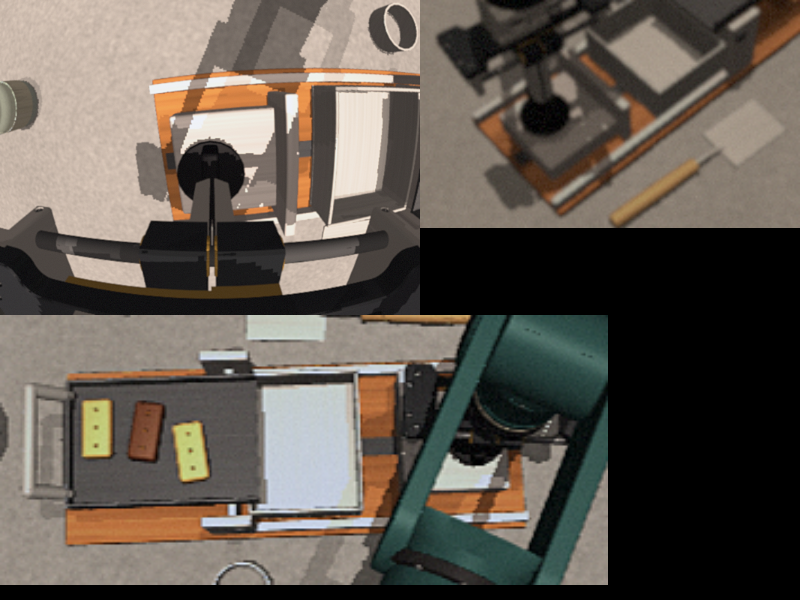

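The three views show the fingers over the knob (wrist-tile pixel 211,165). Whether the bar is between them isn't visible, so I'll zoom in.

```bash
python3 - <<'E'
from h import *
a=robot.snapshot('wrist')[170:320,200:360,::-1]
s=robot.snapshot('scene')[190:280,180:290,::-1]
cv=np.zeros((600,800,3),np.uint8);cv[:450,:480]=cv2.convertScaleAbs(cv2.resize(a,(480,450),interpolation=2),alpha=2.5);cv[:262,480:800]=cv2.convertScaleAbs(cv2.resize(s,(320,262),interpolation=2),alpha=3)
cv2.imwrite('pics/m2.png',cv)
E
```

```text
(no output)
```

View pics/m2.png

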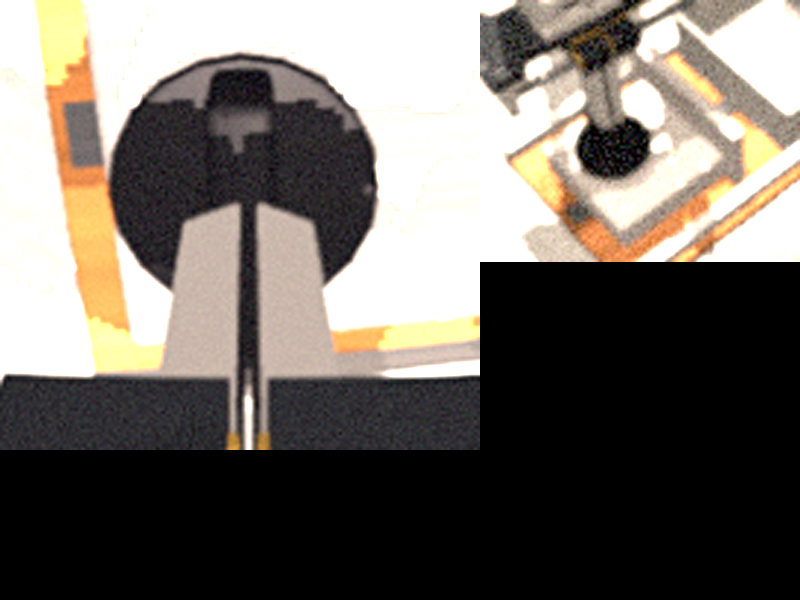

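```bash
python3 - <<'E'
from h import *
for z in (.05,.068,.0745,.1,.12,.15):print(z,np.round(proj('scene',[.4786,-.1615,z]),1),np.round(proj('top',[.4786,-.1615,z]),1))
o=robot.get_obs();print({k:np.round(v,4) for k,v in o.items()})
E
```

```text
0.05 [226.6 243.7] [339.4 224. ]
0.068 [225.7 239.3] [340.4 222.9]
0.0745 [225.3 237.7] [340.8 222.4]
0.1 [224.  231.1] [342.4 220.7]
0.12 [222.8 225.7] [343.7 219.2]
0.15 [221.1 217.3] [345.7 217. ]
{'time': np.float64(3.65), 'joint_positions': array([-4.3800e-01,  3.1800e-02,  1.6399e+00,  3.0000e-04,  1.4686e+00,
       -1.9408e+00]), 'qvel': array([ 0.0006,  0.0003,  0.0023, -0.0013,  0.0006, -0.0018]), 'joint_torque': array([-1.26000e-01, -2.76674e+01, -2.64258e+01, -1.22300e-01,
        1.74000e-02, -3.00000e-04]), 'tool_pos': array([ 0.4786, -0.1615,  0.0745]), 'ee_rot': array([-3.1414e+00,  1.3000e-03,  3.0735e+00]), 'wrist_force': array([ 0.2965, -0.1189,  5.4021]), 'wrist_torque': array([ 0.1243, -0.1712, -0.0498]), 'finger_force': np.float64(2.6767), 'width': np.float64(0.0005)}
```

arm_command([
  [0,0,0.004,0],
  [0,0,0.008,0],
  [0,0,0.008,0],
])

```text
time: 3.9
tool_pos: [0.4777, -0.1612, 0.0774]
ee_rot: [3.141, -0.001, 3.074]
wrist_force: [-0.2, 0.2, 0.6]
width: 0.0004
finger_force: 0.0
```

```bash
python3 - <<'E'
from h import *
c=robot.camera_info('wrist');f=210/np.tan(np.radians(c['vfov'])/2);M=np.linalg.inv(c['T_tool_cam'])
def pr(p):
    q=M@np.r_[p,1];q=q[:3];r=np.hypot(q[0],q[1]);t=np.arctan2(r,-q[2]);return np.round([c['cx']+f*t*q[0]/r,c['cy']-f*t*q[1]/r],1)
for z in(0,-.019,-.03):
    for x in(.008,-.008):print(z,x,[pr([x,y,z]) for y in(-.0405,-.028,0.0001,.0125,.028)])
E
```

```text
0 0.008 [array([221.1, 223.3]), array([239.3, 223.4]), array([281.1, 223.4]), array([299.6, 223.4]), array([322.6, 223.3])]
0 -0.008 [array([222.6, 245. ]), array([240.4, 245.2]), array([281.1, 245.4]), array([299.2, 245.4]), array([321.6, 245.2])]
-0.019 0.008 [array([215.8, 233.4]), array([235.5, 233.6]), array([281. , 233.7]), array([301.2, 233.7]), array([326.2, 233.5])]
-0.019 -0.008 [array([217.6, 256.6]), array([236.8, 257. ]), array([281. , 257.3]), array([300.7, 257.2]), array([325. , 256.9])]
-0.03 0.008 [array([212.2, 240.1]), array([233. , 240.3]), array([280.9, 240.6]), array([302.2, 240.5]), array([328.6, 240.3])]
-0.03 -0.008 [array([214.3, 264.3]), array([234.5, 264.7]), array([281. , 265.1]), array([301.6, 265. ]), array([327.2, 264.7])]
```

The fingertips appear in the wrist image about 25 mm further back than the nominal TCP: row 238–240, where 223 is expected. The shut fingers rested on the bar's top. So the real tips sit about 25 mm higher than reported, and I'll descend in small steps and watch the force.

arm_command([
  [0,0,0,0],
  [0,0,0,0],
  [0,0,0,0],
  [0,0,0,0],
  [0,0,-0.01,0],
  [0,0,-0.018,0],
  [0,0,-0.018,0],
], claw=0.5)

```text
time: 4.48
tool_pos: [0.4772, -0.161, 0.0674]
ee_rot: [3.141, -0.002, 3.074]
wrist_force: [-0.4, 0.6, -0.4]
width: 0.0438
finger_force: 0.0
```

arm_command([
  [0,0,-0.004,0],
  [0,0,-0.006,0],
  [0,0,-0.006,0],
])

```text
time: 4.73
tool_pos: [0.4779, -0.1613, 0.0654]
ee_rot: [3.141, -0.001, 3.074]
wrist_force: [0.7, -0.6, -0.8]
width: 0.047
finger_force: 0.0
```

arm_command([
  [0,0,-0.006,0],
  [0,0,-0.012,0],
  [0,0,-0.012,0],
])

```text
time: 4.98
tool_pos: [0.4776, -0.1612, 0.059]
ee_rot: [3.141, -0.001, 3.074]
wrist_force: [-0.1, 1.2, 0.1]
width: 0.047
finger_force: 0.0
```

arm_command([
  [0,0,-0.006,0],
  [0,0,-0.012,0],
  [0,0,-0.016,0],
  [0,0,-0.016,0],
])

```text
time: 5.32
tool_pos: [0.4776, -0.1612, 0.0511]
ee_rot: [3.141, -0.001, 3.073]
wrist_force: [0.2, 0.1, 0.3]
width: 0.0471
finger_force: 0.0
```

arm_command([
  [0,0,0,0],
  [0,0,0,0],
  [0,0,0,0],
  [0,0,0,0],
  [0,0,0,0],
  [0,0,0,0],
  [0,0,0,0],
  [0,0,0,0],
], claw=1)

```text
time: 5.98
tool_pos: [0.4781, -0.1618, 0.052]
ee_rot: [-3.141, 0.0, 3.074]
wrist_force: [-1.0, -1.7, 0.7]
width: 0.0137
finger_force: 29.9
```

arm_command([
  [0,0.015,0,0],
  [0,0.03,0,0],
  [-0.001,0.045,0,0],
  [-0.001,0.06,0,0],
  [-0.002,0.07,0,0],
  [-0.002,0.08,0,0],
  [-0.002,0.088,0,0],
  [-0.002,0.088,0,0],
])

```text
time: 6.65
tool_pos: [0.477, -0.1164, 0.052]
ee_rot: [3.141, -0.0, 3.074]
wrist_force: [-1.4, -2.2, 1.7]
width: 0.0139
finger_force: 29.9
```

arm_command([
  [0,0.002,0,0],
  [0,0.004,0,0],
  [0,0.006,0,0],
  [0,0.006,0,0],
])

```text
time: 6.98
tool_pos: [0.4769, -0.1149, 0.052]
ee_rot: [-3.141, -0.0, 3.073]
wrist_force: [-2.0, -4.9, 2.9]
width: 0.0136
finger_force: 29.9
```

arm_command([
  [0,0.002,0,0],
  [0,0.004,0,0],
  [0,0.006,0,0],
  [0,0.006,0,0],
])

```text
time: 7.32
tool_pos: [0.4768, -0.1119, 0.0519]
ee_rot: [-3.141, -0.0, 3.073]
wrist_force: [-3.0, -3.7, 1.8]
width: 0.0137
finger_force: 29.9
```

Still sliding at a few newtons, so I'll continue until the force jumps.

arm_command([
  [0,0.002,0,0],
  [0,0.004,0,0],
  [0,0.006,0,0],
  [0,0.006,0,0],
])

```text
time: 7.65
tool_pos: [0.4768, -0.1094, 0.052]
ee_rot: [-3.14, -0.0, 3.073]
wrist_force: [-2.4, -5.0, 1.9]
width: 0.0139
finger_force: 29.9
```

arm_command([
  [0,0.002,0,0],
  [0,0.004,0,0],
  [0,0.006,0,0],
  [0,0.006,0,0],
])

```text
time: 7.98
tool_pos: [0.4768, -0.1094, 0.0519]
ee_rot: [-3.134, 0.0, 3.072]
wrist_force: [-2.3, -12.1, 1.2]
width: 0.0138
finger_force: 29.9
```

arm_command([
  [0,0.003,0,0],
  [0,0.004,0,0],
  [0,0.004,0,0],
  [0,0.004,0,0],
])

```text
time: 8.32
tool_pos: [0.4768, -0.1094, 0.052]
ee_rot: [-3.13, 0.0, 3.072]
wrist_force: [-2.7, -16.4, 0.0]
width: 0.014
finger_force: 29.9
```

```bash
python3 - <<'E'
from h import *
T=wpose();np.save('T2.npy',T);w=robot.snapshot('wrist')[60:300,200:,::-1];t=robot.snapshot('top')[175:285,130:380,::-1]
cv=np.zeros((600,800,3),np.uint8);cv[:320,:480]=cv2.convertScaleAbs(cv2.resize(w,(480,320)),alpha=1.4);cv[320:600,:636]=cv2.resize(t,(636,280));cv2.imwrite('pics/m3.png',cv)
E
```

```text
(no output)
```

View pics/m3.png

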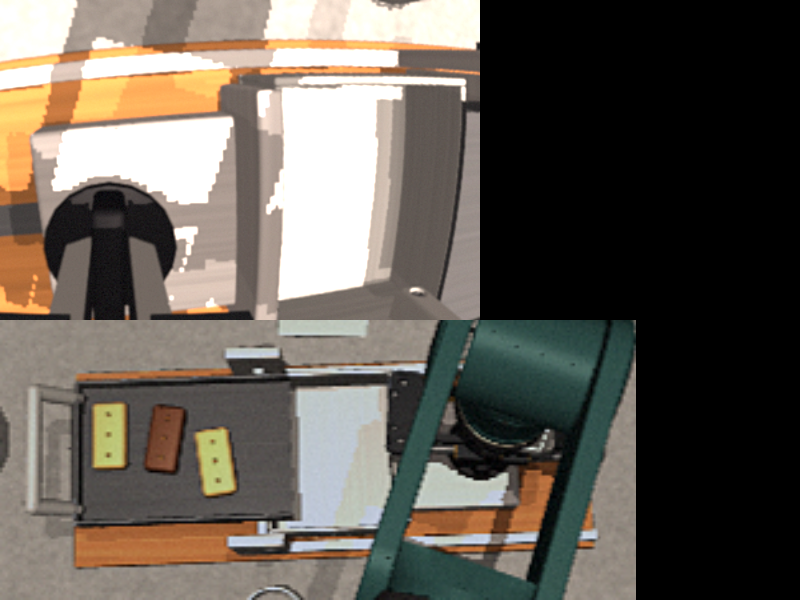

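Fingers now straddle the bar, the jaw is flat against the tin, and the tin is stopped under the lip. Turning clockwise.

arm_command([
  [0,0,0,-0.05],
  [0,0,0,-0.1],
  [0,0,0,-0.15],
  [0,0,0,-0.2],
  [0,0,0,-0.25],
  [0,0,0,-0.3],
  [0,0,0,-0.35],
  [0,0,0,-0.4],
])

```text
time: 9.08
tool_pos: [0.4769, -0.109, 0.052]
ee_rot: [-3.135, 0.008, 2.229]
wrist_force: [-1.8, -15.7, 0.5]
width: 0.0136
finger_force: 29.9
```

arm_command([
  [0,0,0,-0.04],
  [0,0,0,-0.08],
  [0,0,0,-0.12],
  [0,0,0,-0.16],
  [0,0,0,-0.2],
  [0,0,0,-0.2],
])

```text
time: 9.58
tool_pos: [0.4771, -0.109, 0.052]
ee_rot: [-3.139, 0.01, 1.812]
wrist_force: [-1.9, -15.4, -0.8]
width: 0.0137
finger_force: 30.0
```

```bash
python3 -c "
from h import *
o=robot.get_obs();print(o['joint_positions'],np.degrees(o['ee_rot']),o['wrist_torque'],o['joint_torque'])"
```

```text
[-0.33303497  0.01254368  1.70608126 -0.00966035  1.41930537 -0.57290706] [-179.87922868    0.57358042  103.82679152] [-2.81479618  0.25015542 -0.03961593] [  7.73600131 -28.98073375 -26.96132898   5.06842509   1.08679332
   0.45919547]
```

arm_command([
  [0,0,0,-0.02],
  [0,0,0,-0.04],
  [0,0,0,-0.06],
  [0,0,0,-0.08],
  [0,0,0,-0.08],
  [0,0,0,-0.08],
])

```text
time: 10.08
tool_pos: [0.4772, -0.109, 0.0521]
ee_rot: [-3.141, 0.01, 1.648]
wrist_force: [-1.6, -16.5, 0.1]
width: 0.014
finger_force: 29.9
```

arm_command([
  [0,0,0,-0.02],
  [0,0,0,-0.04],
  [0,0,0,-0.05],
  [0,0,0,-0.05],
  [0,0,0,-0.05],
  [0,0,0,-0.05],
])

```text
time: 10.58
tool_pos: [0.4772, -0.1087, 0.0521]
ee_rot: [3.141, 0.01, 1.545]
wrist_force: [-1.1, -15.6, 0.3]
width: 0.0148
finger_force: 32.2
```

```bash
python3 -c "
from h import *
o=robot.get_obs();print(np.degrees(o['ee_rot']),o['wrist_torque'],o['joint_torque'])"
```

```text
[179.96204074   0.57980377  88.52051055] [-2.79601328  0.30601444  0.70048464] [  6.62103072 -28.84137511 -26.91386104   5.03822833   1.00908604
   0.71414609]
```

Hard stop reached: the tool turned 87.6° and the torque and finger force rose. Next I relax, release and lift clear.

arm_command([
  [0,-0.004,0,0.01],
  [0,-0.007,0,0.015],
  [0,-0.007,0,0.015],
])

```text
time: 10.83
tool_pos: [0.4772, -0.1086, 0.0521]
ee_rot: [3.141, 0.003, 1.577]
wrist_force: [-1.6, -7.4, 2.2]
width: 0.0141
finger_force: 30.7
```

arm_command([
  [0,0,0,0],
  [0,0,0,0],
  [0,0,0,0],
  [0,0,0,0],
  [0,0,0.06,0],
  [0,0,0.13,0],
  [0,0,0.2,0],
  [0,0,0.28,0],
], claw=0.4)

```text
time: 11.5
tool_pos: [0.4762, -0.1058, 0.1918]
ee_rot: [-3.139, -0.002, 1.577]
wrist_force: [0.3, -0.2, -0.2]
width: 0.0562
finger_force: 0.0
```

arm_command([
  [-0.02,0.07,0.1,0.06],
  [-0.02,0.14,0.12,0.12],
  [-0.02,0.22,0.12,0.18],
  [-0.02,0.3,0.12,0.24],
  [-0.02,0.38,0.12,0.3],
  [-0.02,0.46,0.12,0.36],
  [-0.02,0.54,0.12,0.42],
  [-0.02,0.6,0.12,0.47],
])

```text
time: 12.17
tool_pos: [0.4661, 0.1967, 0.2517]
ee_rot: [3.14, -0.001, 2.569]
wrist_force: [0.3, -0.6, -0.5]
width: 0.0564
finger_force: 0.0
```

```bash
python3 - <<'E'
from h import *
t=robot.snapshot('top')[175:285,130:380,::-1];cv2.imwrite('pics/m4.png',cv2.resize(t,None,fx=3.2,fy=3.2,interpolation=2))
o=robot.get_obs();print(o['tool_pos'],np.degrees(o['ee_rot']),o['joint_positions'])
E
```

```text
[0.46562151 0.20143897 0.25107548] [179.75515561  -0.26642232 147.69859835] [ 0.29179905 -0.01195434  1.33323764  0.00651429  1.82012752 -0.71361352]
```

View pics/m4.png

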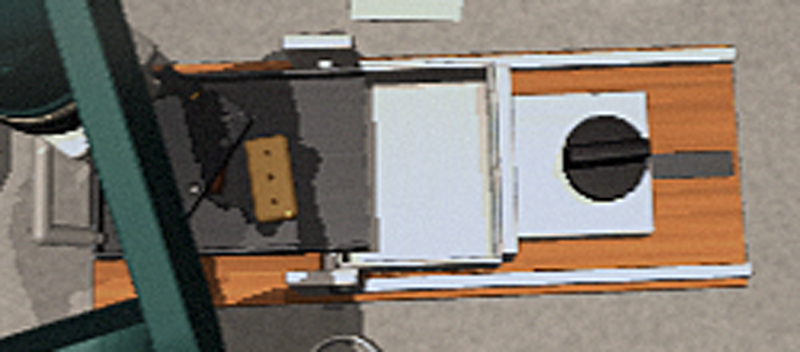

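The knob bar is now turned along the rig's y axis, about 85°, and the jaw is tight on the tin. Going to the handle.

arm_command([
  [0.002,0.06,0,0.05],
  [0.002,0.12,0,0.1],
  [0.002,0.166,0,0.16],
  [0.002,0.166,0,0.22],
  [0.002,0.166,-0.06,0.277],
  [0.002,0.166,-0.13,0.277],
  [0.002,0.166,-0.2,0.277],
  [0.002,0.166,-0.2,0.277],
])

```text
time: 12.88
tool_pos: [0.462, 0.2738, 0.1417]
ee_rot: [-3.135, -0.017, 3.141]
wrist_force: [-1.5, 0.0, -1.9]
width: 0.0564
finger_force: 0.0
```

arm_command([
  [0,0,-0.03,0],
  [0,0,-0.06,0],
  [0,0,-0.09,0],
  [0,0,-0.1,0],
  [0,0,-0.1,0],
])

```text
time: 13.3
tool_pos: [0.4678, 0.2761, 0.1018]
ee_rot: [-3.142, -0.001, 3.14]
wrist_force: [-0.4, 0.2, -0.4]
width: 0.0566
finger_force: 0.0
```

arm_command([
  [0,0,0,0],
  [0,0,0,0],
  [0,0,0,0],
  [0,0,0,0],
  [0,0,0,0],
  [0,0,0,0],
  [0,0,0,0],
  [0,0,0,0],
], claw=1)

```text
time: 13.97
tool_pos: [0.4689, 0.2856, 0.1047]
ee_rot: [3.122, 0.005, -3.139]
wrist_force: [0.1, 18.8, 2.2]
width: 0.0134
finger_force: 30.0
```

The handle is gripped, and the bar pulled the tool to y=0.2856, which gives the true bar position. Tipping along the arc about hinge (y 0.0856, z 0.097).

arm_command([
  [0.0,0.014,0.024,0],
  [0.0,0.008,0.043,0],
  [0.0,0.001,0.063,0],
  [0.0,-0.007,0.082,0],
  [0.0,-0.016,0.1,0],
  [0.0,-0.025,0.118,0],
  [0.0,-0.036,0.136,0],
  [0.0,-0.048,0.153,0],
])

```text
time: 14.63
tool_pos: [0.4691, 0.2519, 0.1797]
ee_rot: [3.14, 0.003, 3.14]
wrist_force: [6.0, 2.4, -4.6]
width: 0.0131
finger_force: 29.9
```

arm_command([
  [0.002,-0.006,0.008,0],
  [0.004,-0.0125,0.016,0],
  [0.004,-0.019,0.024,0],
  [0.004,-0.0255,0.032,0],
  [0.004,-0.0325,0.04,0],
  [0.004,-0.0395,0.047,0],
  [0.004,-0.047,0.0545,0],
  [0.004,-0.054,0.0615,0],
])

```text
time: 15.3
tool_pos: [0.4698, 0.2262, 0.2103]
ee_rot: [3.139, 0.001, -3.141]
wrist_force: [-0.6, 6.3, 0.4]
width: 0.0128
finger_force: 30.0
```

arm_command([
  [0,-0.0075,0.007,0],
  [0,-0.0155,0.0135,0],
  [0,-0.0235,0.02,0],
  [0.001,-0.0315,0.0265,0],
  [0.001,-0.04,0.0325,0],
  [0.001,-0.048,0.038,0],
  [0.001,-0.0565,0.0435,0],
  [0.001,-0.065,0.0495,0],
])

```text
time: 15.97
tool_pos: [0.4707, 0.1942, 0.2363]
ee_rot: [3.137, 0.003, -3.141]
wrist_force: [0.2, 6.4, 3.4]
width: 0.0133
finger_force: 30.0
```

```bash
python3 - <<'E'
from h import *
a=robot.snapshot('scene')[110:270,190:400,::-1];b=robot.snapshot('top')[175:285,130:380,::-1]
cv=np.zeros((600,800,3),np.uint8);cv[:320,:420]=cv2.convertScaleAbs(cv2.resize(a,(420,320)),alpha=1.6);cv[320:595,:625]=cv2.resize(b,(625,275));cv2.imwrite('pics/m5.png',cv)
E
```

```text
(no output)
```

View pics/m5.png

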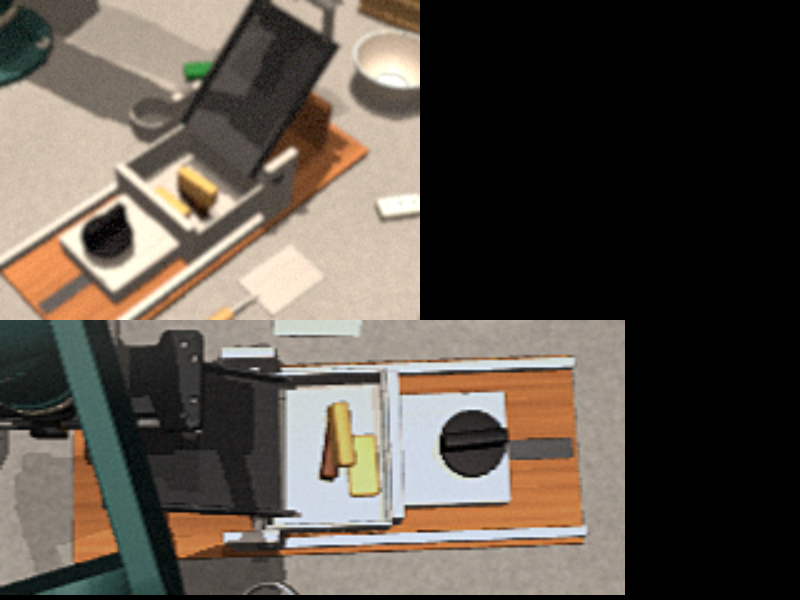

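All three biscuits lie in the tin (top tile at about (330,440), (342,432) and (363,465)) and the tray is empty. Lowering it back along the arc.

arm_command([
  [0,0.017,-0.0115,0],
  [0,0.0335,-0.023,0],
  [0,0.0495,-0.036,0],
  [0,0.065,-0.0495,0],
  [-0.001,0.0795,-0.0645,0],
  [-0.001,0.0935,-0.079,0],
  [-0.002,0.1065,-0.095,0],
  [-0.002,0.119,-0.111,0],
])

```text
time: 16.73
tool_pos: [0.4693, 0.2529, 0.1786]
ee_rot: [3.141, 0.0, 3.141]
wrist_force: [-1.2, 4.5, 3.1]
width: 0.0128
finger_force: 30.1
```

arm_command([
  [0,0.012,-0.017,0],
  [-0.001,0.023,-0.035,0],
  [-0.001,0.032,-0.053,0],
  [-0.002,0.041,-0.071,0],
  [-0.002,0.049,-0.09,0],
  [-0.002,0.056,-0.11,0],
  [-0.002,0.062,-0.129,0],
  [-0.002,0.067,-0.147,0],
])

```text
time: 17.4
tool_pos: [0.4684, 0.2853, 0.1032]
ee_rot: [-3.14, -0.001, 3.14]
wrist_force: [-0.8, 2.8, 0.7]
width: 0.0133
finger_force: 30.0
```

arm_command([
  [0,0,0,0],
  [0,0,-0.002,0],
  [0,0,-0.003,0],
  [0,0,-0.003,0],
])

```text
time: 17.73
tool_pos: [0.4681, 0.2852, 0.1027]
ee_rot: [-3.141, -0.001, 3.14]
wrist_force: [-0.8, 3.3, -2.7]
width: 0.013
finger_force: 30.1
```

arm_command([
  [0,0,0,0],
  [0,0,0,0],
  [0,0,0,0],
  [0,0,0,0],
  [0,0,0,0],
  [0,0,0.04,0],
  [0,0,0.1,0],
  [0,0,0.17,0],
], claw=0.4)

```text
time: 18.4
tool_pos: [0.4672, 0.2847, 0.187]
ee_rot: [-3.139, -0.005, 3.14]
wrist_force: [0.5, 1.0, 0.5]
width: 0.0561
finger_force: 0.0
```

arm_command([
  [0,0,0.08,0],
  [-0.06,0,0.15,0],
  [-0.12,0,0.15,0],
  [-0.2,0,0.15,0],
  [-0.2,0,0.15,0],
  [-0.2,0,0.15,0],
  [-0.2,0,0.15,0],
  [-0.2,0,0.15,0],
])

```text
time: 19.07
tool_pos: [0.3695, 0.2854, 0.2629]
ee_rot: [-3.141, -0.0, 3.14]
wrist_force: [0.0, -0.3, 0.3]
width: 0.0563
finger_force: 0.0
```

```bash
python3 - <<'E'
from h import *
a=robot.snapshot('scene')[110:290,170:400,::-1];b=robot.snapshot('top')[140:320,130:380,::-1]
cv=np.zeros((600,800,3),np.uint8);cv[:252,:322]=cv2.convertScaleAbs(cv2.resize(a,(322,252)),alpha=1.6);cv[252:594,:475]=cv2.resize(b,(475,342));cv2.imwrite('pics/m6.png',cv)
o=robot.get_obs();print(o['time'],o['tool_pos'],o['wrist_force'])
E
```

```text
19.1667 [0.36948547 0.28544066 0.2626466 ] [ 0.59751163 -0.52708243  0.42597597]
```

View pics/m6.png

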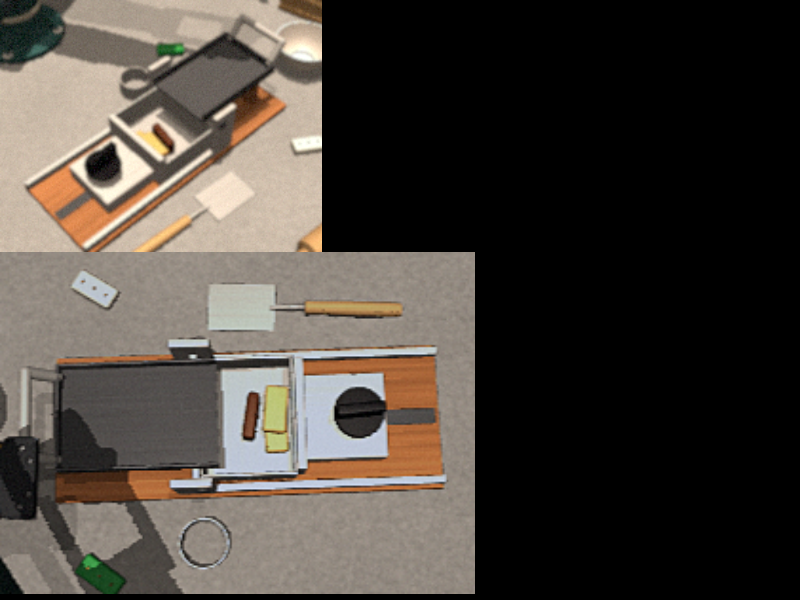

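The tray is level and empty, and all three biscuits are in the tin. The jaw is clamped, the bystanders are untouched and the robot is clear, so I'm handing in.

```bash
python3 -c "
from bench import robot
print(robot.close_job())"
```

```text
the job is handed in; nothing more can be done
None
```

The job is handed in: the jaw pushed the tin home, the knob was turned clockwise to its stop, all three biscuits are in the tin, the tray is back at rest, and the other things were left alone, in about 19 s of robot time.

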